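# Centre-punch a brass bar through the marking jig

### The job

Take the automatic centre punch out of its wooden block, set its point down the brass guide bush of the marking jig and press straight down, steadily, until the spring trips and snaps one shallow mark into the brass bar beneath; stop at the snap, because pressing on drives the mark too deep. Do not press or snap the punch on the jig itself. Then put the punch back in its block, upright and fully home, let go of it, and leave the other things on the bench alone.

Things in the scene. Friction and masses are not known exactly. Their poses are not given: they have to be found in the camera images.
- punch: Automatic centre punch of steel, 140 mm long, 0.22 kg, standing point down in the wooden block. Origin: centre of the handle's lower end (nose), z up along its axis. Round handle: nose 11 mm in diameter, widening in 9 mm to 14 mm; collar 20 mm in diameter 50 to 55 mm above the origin; grooved grip 14.5 mm wide from 55 to 88 mm; cap 16 mm wide up to 105 mm.
- grip (a point): Where to hold the punch, firmly: on its axis, 72 mm above punch, in the grooved grip; fingertips just above the collar then bear on it as they push down. z as punch. Pressing force starts at 5 to 6 N and grows to about 17 N at 8 to 8.5 mm of stroke; there the catch lets go, the inner hammer strikes the stem and the force drops at once by some 6 N or more. Lifting the punch resets it.
- point (a point): The point of the punch, on its axis, 34 mm below punch while the stem is out. z as punch. The stem is a rod 5 mm in diameter whose last 6 mm taper to a 1.8 mm blunt point; pressed, it slides up into the handle against the spring, trips at 8 to 8.5 mm and is solid against the handle at 9 mm of stroke.
- jig: Marking jig fixed to the bench: aluminium base 116 x 84 x 12 mm, a dark rail 16 mm wide along each long side, and across them a steel template plate 74 x 84 x 9 mm whose upper face is 34 mm above the bench, with four dark screw heads 4 mm high near its corners. Origin: centre of the base's underside; x along the rails, z up.
- bush (a point): Centre of the mouth of the guide bush, a 7 mm round hole ringed by flat brass 17 mm wide, in the template's upper face, 12 mm in x and -8 mm in y from the jig's middle. z up. The brass bar lies in the channel below; its upper face is 10 to 21 mm below this point, different each time and not measured: feel for it.
- mark (a joint): Depth in m of the punch mark in the bar under the bush: 0 none, at most 0.006. One snap makes 1.5 to 2 mm. The metal withstands about 20 N, so pressing against the spring alone does not mark it; pressing harder, with the stem solid against the handle, drives the mark deeper.
- block: Hardwood block 62 x 62 mm, 66 mm high, fixed to the bench. Origin: centre of its underside, z up. In the middle of its top a round bore 16.5 mm wide and 24 mm deep, and on below its ledge an 8 mm bore, 39 mm deep, for the stem.
- seat (a point): Centre of the ledge in the block's bore, 42 mm above the bench: punch lies here when the punch is home, z up.
- amber_bottle: Small brown bottle, 42 mm in diameter, 76 mm high, to be left alone. Origin: centre of its underside.
- jump_ring_tin: Round aluminium tin, 76 mm in diameter, 32 mm high, to be left alone. Origin: centre of its underside.
- solder_coil: Flat coil of solder wire, 55 mm across, 7 mm high, to be left alone. Origin: centre of its underside.
- scribe: Scribe with a brass handle, 132 mm long, 9 mm thick, lying along its x, to be left alone. Origin: middle of its underside.
There are look-alikes about, which are no part of the job. Several things have the shape of the punch; the one meant has the colours described above. What is shaped like the jig but green is not meant.

How it is judged:
By the outcome, as a careful person would: the job done as asked, in the order asked, and still so for the second after the job is handed in, with the robot touching nothing.
It also fails if it takes over 54 s, if anything falls off the work surface, if the arm or the gripper's body presses on something with over 40 N, if the wrist force passes 120 N, or if a joint passes its speed limit or range.

### The arm

A 6-joint arm with a two-finger parallel gripper is mounted at the origin on the work surface; the furniture and walls round the work are solid. World frame = base frame: x ahead of the robot, y to its left, z up, the work surface at z = 0. Lengths are in m, angles in rad, forces in N, time in s.
With the tool pointing down it reaches from about 0.3 to 0.875 m from the base axis. Payload 6.4 kg.
Tool frame: the origin (TCP) lies at the centre of the arm's flange, where the gripper is bolted on; the fingertips stand 173 mm ahead of it and the grasp point (between the pads) lies 155 mm ahead of it (ctrl.pinch_z is the distance from the TCP to the grasp point, in m); z points along the fingers, y is the direction in which the jaws open and shut (so a half turn about z gives the same grasp; the last joint's range is limited). The gripper opens to 85 mm and grips with 20 to 120 N. Pads are 22 mm wide; open, the fingers measure 114 mm over their backs; the gripper's body (76 mm by 85 mm) begins 54 mm behind the grasp point. The pads swing forward as they close: fully open they stand 13 mm farther back than shut.
Start: joints at [1.07, 0.181, 1.607, -0, 1.354, -0.206], TCP at [0.167, 0.55, 0.405] pointing down, gripper open.
Joint ranges: [-2.99, 2.99], [-0.89, 2.07], [0.3, 2.58], [-1.14, 4.28], [0, 2.63], [-3.12, 3.12]. Speed limits (rad/s): [2.57, 2.57, 3.01, 3.14, 3.14, 3.14].

### API

Orientations are given as a unit quaternion [w, x, y, z].
In Python, from bench import ctrl gives the robot as it stands.
- The arm moves only by the tool drive_tool, never from a script. Its argument "commands" is a list that holds one entry, the list of rows, each a list of 7 numbers: the shift along the tool's x, y, z in units of 50 mm (1.0 is 50 mm), then the turn, a rotation vector about the tool's x, y, z in units of 8 degrees (1.0 is 8 degrees), then the closure in counts, from 0 (fully open) to 255 (shut). A call has 1 to 10 rows; each row shifts and turns the commanded pose from where the row before left it, along the tool's axes as they then stand; what a row does not reach is not made up. A row lasts 1/10 s, in which the tool goes at most 50 mm and 8.59 degrees, less where a joint would pass 70% of its speed; a pose out of reach is approached as far as the arm can. A call is refused whole if a number of a shift passes 1 or a number of a turn 1, either way. A call with a gripper value outside its range is refused whole. The fingers move at their own pace and stop on an object; the grip force is fixed at half the most. Time passes only in rows, so rows that do not move let the fingers close. It gives the time, the measured TCP pose, the force and the opening at its end, in the units of the state.
- ctrl.get_obs(): the state, without advancing time (a new reading comes with each control period).
- ctrl.camera(name): name is "scene" or "side" or "wrist"; returns a dict with "pixels" (480x640x3 uint8, red, green, blue), "depth" (480x640 float32, m along the optical axis (not along the pixel's ray), 0 where there is no reading), "intrinsics" (3x3 intrinsics, pixels), "k1" (the pictures are not rectified: a ray, as slopes to the right and down, at radius r is drawn at 1 + k1 r^2 times it, then the intrinsics apply), "R" (3x3) and "t" (3): a world point X has camera coordinates R X + t; the wrist camera has in their place "tool_from_camera" (4x4, takes a point from camera to tool coordinates, whose origin is the TCP and whose axes are the flange's). Camera axes: x right, y down, z forward; pixel columns grow to the right and rows downward; lengths in m; the calibration is good to about 2 mm. A picture is of the moment at which its call begins: read the wrist's pose just before it.
- ctrl.hand_in(): hands the job in, once; it reports no verdict.
The state is a dict: "time_s": time; "q": joint angles; "dq": joint speeds; "joint_efforts": joint torques, N m; "eef_pos": TCP position; "eef_rot": TCP orientation; "wrist_force": force on the tool from outside, world axes, zero at the start; "torque": the same for the moment, N m; "opening": opening from 0.0 (shut) to 1.0 (fully open).
Only numpy, scipy, OpenCV 4.12 (cv2) and the standard library are available. Lean on these libraries where they do the work, as an engineer would, in place of code of your own. Each camera call takes 0.05 s, during which the arm holds its last target. There are 200 camera calls.

## Working session

There is one attempt and no reset: what is moved stays moved. The work goes in short steps, Python scripts to look and compute and a tool call to move; the robot and the scene stay as the last step left them, time stands still between calls to the robot, and variables do not carry over. Pictures are saved under pics/ and viewed, about 8 in all and at most 12, crops included, and the job is handed in when it is done.

Besides the shell and the picture viewer there is one more tool, called as name(argument=value, ...), one argument or row to a line, values as JSON. drive_tool: Moves the arm, as the interface text tells. Its arguments: {"type":"object","properties":{"commands":{"type":"array","items":{"type":"array","items":{"type":"array","items":{"type":"number"}}}}},"required":["commands"]}

```bash
ls; mkdir -p pics; cat > h.py <<'E'
import numpy as np, cv2
from bench import ctrl
from scipy.spatial.transform import Rotation as Ro
def Rq(q): return Ro.from_quat([q[1],q[2],q[3],q[0]]).as_matrix()
def shot(name,f):
    o=ctrl.get_obs(); c=ctrl.camera(name)
    cv2.imwrite(f,cv2.cvtColor(c["pixels"],cv2.COLOR_RGB2BGR))
    if name=="wrist":
        T=c["tool_from_camera"]; R=Rq(o["eef_rot"])
        Rcw=R@T[:3,:3]; p=R@T[:3,3]+o["eef_pos"]
    else:
        Rcw=c["R"].T; p=-Rcw@c["t"]
    np.savez(f+".npz",px=c["pixels"],d=c["depth"],K=c["intrinsics"],k1=c["k1"],R=Rcw,p=p)
    return o
class V:
    def __init__(s,f):
        z=np.load(f+".npz"); s.__dict__.update({k:z[k] for k in z.files}); s.k1=float(s.k1)
    def ray(s,u,v):
        xd=(u-s.K[0,2])/s.K[0,0]; yd=(v-s.K[1,2])/s.K[1,1]
        x,y=xd,yd
        for _ in range(20):
            g=1+s.k1*(x*x+y*y); x,y=xd/g,yd/g
        return s.R@np.array([x,y,1.]) 
    def plane(s,u,v,z): r=s.ray(u,v); return s.p+r*(z-s.p[2])/r[2]
    def dep(s,u,v): return s.p+s.ray(u,v)*s.d[int(v),int(u)]
    def proj(s,X):
        c=s.R.T@(np.asarray(X)-s.p); x,y=c[:2]/c[2]; g=1+s.k1*(x*x+y*y)
        return s.K[0,0]*x*g+s.K[0,2], s.K[1,1]*y*g+s.K[1,2]
    def pts(s):
        vv,uu=np.mgrid[:480,:640]; xd=(uu-s.K[0,2])/s.K[0,0]; yd=(vv-s.K[1,2])/s.K[1,1]; x,y=xd,yd
        for _ in range(20): g=1+s.k1*(x*x+y*y); x,y=xd/g,yd/g
        P=np.stack([x,y,np.ones_like(x)],-1)*s.d[...,None]
        return P@s.R.T+s.p
E
python3 - <<'E'
from h import *
for n in ["scene","side","wrist"]: o=shot(n,f"pics/{n}0.png")
print(o)
for n in ["scene","side","wrist"]: v=V(f"pics/{n}0.png");print(n,v.p,v.K[0,0],v.k1,v.R[:,2])
E
```

```text
pics
{'time_s': 0.1, 'q': array([ 1.06968503e+00,  1.81469119e-01,  1.60789812e+00, -9.58519271e-06,
        1.35377024e+00, -2.06299974e-01]), 'dq': array([-0.00096483, -0.00094692, -0.00245547,  0.00118371,  0.00102791,
       -0.0009749 ]), 'joint_efforts': array([ 1.40998378e-03, -4.45884705e+01, -3.52237916e+01, -9.88945135e-05,
        4.10583030e-03,  5.45154262e-05]), 'eef_pos': array([0.16694807, 0.55000008, 0.40387747]), 'eef_rot': array([-2.63155360e-04,  1.46871359e-01,  9.89155300e-01, -7.26216475e-04]), 'wrist_force': array([-1.08823233, -0.1362341 , -0.16694418]), 'torque': array([-0.05189534, -0.04325122, -0.02093888]), 'opening': 0.9990199079789129}
scene [-0.22799259 -0.73230152  0.57851643] 468.79425163716047 -0.0009251217536727059 [ 0.63273778  0.65444125 -0.4139439 ]
side [ 0.22809679 -0.88524894  0.734333  ] 594.2136316834853 -0.0959150148701898 [ 0.21665812  0.79732851 -0.56331742]
wrist [0.08548115 0.57421463 0.37474167] 336.07766324315884 -0.0525639052681494 [ 0.31434856 -0.0967105  -0.9443686 ]
```

View pics/scene0.png

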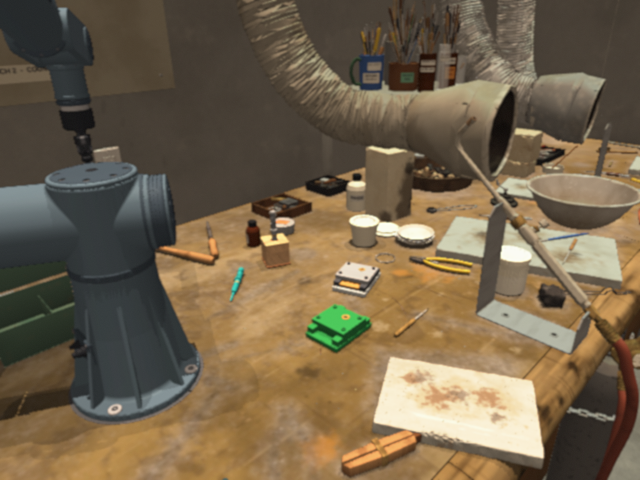

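View pics/side0.png

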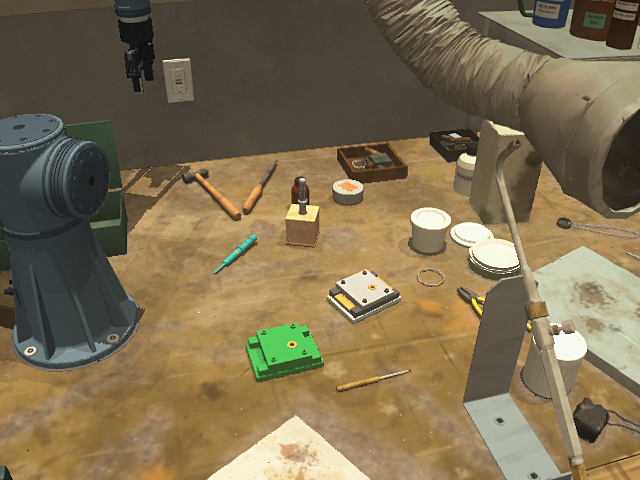

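The scene view shows the punch in its block at (275,235) and the jig at (357,278). In the side view the block is at (303,222), the jig at (364,295) with its bush near (372,287), the bottle just behind the block and the tin at (348,190).

```bash
python3 - <<'E'
from h import *
s=V("pics/side0.png"); c=V("pics/scene0.png")
print("block top side",s.plane(303,211,.066),"scene",c.plane(275,242,.066))
print("bush",s.plane(372,287,.034),c.plane(357,277,.034))
for n,u,v in [("bottle",301,182),("tin",348,187),("cup",430,220),("duct",400,50),("ductlow",480,110),("holder",500,180),("stand",505,150)]: print(n,s.dep(u,v))
v=V("pics/side0.png"); im=cv2.imread("pics/side0.png")
# jig plate screws crop + punch crop
a=cv2.resize(im[160:340,240:420],(600,600),interpolation=cv2.INTER_CUBIC); cv2.imwrite("pics/crop1.png",a)
P=s.pts()
m=(P[...,2]>.055)&(P[...,2]<.16)&(abs(P[...,0]-s.plane(303,211,.066)[0])<.05)&(abs(P[...,1]-s.plane(303,211,.066)[1])<.05)
for lo,hi in [(.06,.07),(.07,.09),(.09,.1),(.1,.13),(.13,.15)]:
    q=P[m&(P[...,2]>lo)&(P[...,2]<hi)]; print(lo,len(q),q.mean(0) if len(q) else '',q.max(0)if len(q) else '')
E
```

```text
block top side [0.47031083 0.17746302 0.066     ] scene [0.45871413 0.15826113 0.066     ]
bush [ 0.5452455  -0.06840164  0.034     ] [ 0.50848198 -0.08492879  0.034     ]
bottle [0.46515566 0.17023832 0.14135073]
tin [0.61391151 0.31473411 0.03108766]
cup [0.72188066 0.07703225 0.06634724]
duct [0.71612244 0.30164372 0.36177423]
ductlow [0.83671724 0.14027275 0.27763457]
holder [ 0.66156821 -0.23877669  0.33714806]
stand [ 0.66157983 -0.23701957  0.38313354]
0.06 468 [0.46638589 0.1683331  0.06522531] [0.50761041 0.21622734 0.06969501]
0.07 56 [0.4668706  0.16998938 0.07961898] [0.47363811 0.17660355 0.08995538]
0.09 37 [0.46637289 0.1690683  0.09576339] [0.47703054 0.18148998 0.09960547]
0.1 89 [0.466842   0.16951982 0.11530657] [0.47432308 0.17691991 0.12969336]
0.13 62 [0.4668973  0.17027126 0.14034029] [0.47462239 0.18016023 0.14865413]
```

View pics/crop1.png

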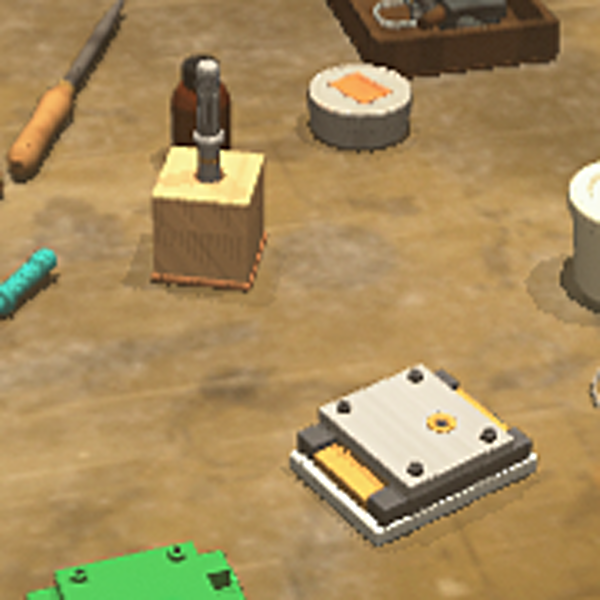

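drive_tool(
  commands=[
    [[-0.79,-0.55,0,0,0,0,0],[-0.79,-0.55,0,0,0,0,0],[-0.79,-0.55,0,0,0,0,0],[-0.79,-0.55,0,0,0,0,0],[-0.79,-0.55,0,0,0,0,0],[-0.79,-0.55,0,0,0,0,0],[-0.79,-0.55,0,0,0,0,0],[-0.79,-0.55,0,0,0,0,0],[-0.79,-0.55,0,0,0,0,0],[-0.79,-0.55,0,0,0,0,0]],
  ],
)

```text
time_s: 1.15
eef_pos: [0.4659, 0.1705, 0.4047]
eef_rot: [0.0, 0.147, 0.989, 0.0]
wrist_force: [0.6, 1.2, 0.4]
opening: 1.001
```

```bash
python3 - <<'E'
from h import *
o=shot("wrist","pics/w1.png"); print(o["time_s"],o["eef_pos"],Rq(o["eef_rot"]).round(4).tolist(),o["q"].round(3),o["wrist_force"])
E
```

```text
1.15 [0.46586941 0.17049439 0.40465419] [[-0.9568, 0.2907, 0.0001], [0.2907, 0.9568, 0.0002], [-0.0, 0.0002, -1.0]] [ 0.111  0.002  1.801  0.     1.339 -1.165] [0.62139411 1.21177435 0.39729779]
```

View pics/w1.png

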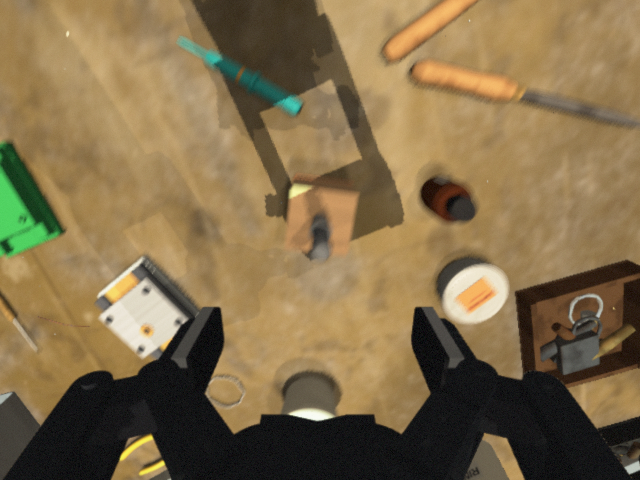

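The wrist view shows the punch cap at about (319,240) on the block, the bush at (147,330), the bottle at (450,200) and the tin at (475,290).

```bash
python3 - <<'E'
from h import *
w=V("pics/w1.png"); P=w.pts(); s=V("pics/side0.png")
B=np.array([.467,.174])
r=np.hypot(P[...,0]-B[0],P[...,1]-B[1])
for lo,hi in [(.055,.075),(.09,.102),(.105,.13),(.14,.155)]:
    m=(P[...,2]>lo)&(P[...,2]<hi)&(r<(.05 if hi<.08 else .02)); q=P[m]; ys,xs=np.where(m)
    if len(q): print(lo,len(q),"med",np.median(q,0),"mid",(q.min(0)+q.max(0))/2,q[:,2].max(),"px",xs.min(),xs.max(),ys.min(),ys.max())
# block top rect
m=((P[...,2]>.058)&(P[...,2]<.08)&(r<.06)).astype(np.uint8)
cs,_=cv2.findContours(m,0,1); k=max(cs,key=cv2.contourArea); R=cv2.minAreaRect(k); print(R, w.plane(*R[0],.066)); 
pts=[w.plane(u,v,.066)[:2] for u,v in cv2.boxPoints(R)]; print(np.round(pts,4).tolist(),np.mean(pts,0))
# jig
hsv=cv2.cvtColor(w.px,cv2.COLOR_RGB2HSV)
print(w.plane(147,330,.034), s.plane(372.3,286.6,.034), w.dep(140,320))
im=cv2.cvtColor(w.px,cv2.COLOR_RGB2BGR)
a=cv2.resize(im[160:280,260:380],(480,480),interpolation=cv2.INTER_CUBIC)
b=cv2.resize(im[250:370,80:200],(480,480)[:2],interpolation=cv2.INTER_CUBIC)[:, :310]
cv2.imwrite("pics/crop2.png",np.hstack([a,b]))
E
```

```text
0.055 3572 med [0.4620322  0.17852561 0.06782728] mid [0.46840128 0.17428425 0.06495467] 0.07487425593913971 px 287 359 182 253
0.09 164 med [0.46281334 0.17588231 0.09870069] mid [0.46683274 0.17434687 0.0976721 ] 0.1015081168710858 px 312 334 217 236
0.105 158 med [0.46263541 0.17607144 0.11845837] mid [0.46548183 0.17507373 0.11746874] 0.12986770952346627 px 315 332 224 237
0.14 362 med [0.46667383 0.17455784 0.14785717] mid [0.46842116 0.17413405 0.1452541 ] 0.1503914072248193 px 313 334 236 257
((322.74822998046875, 217.6644287109375), (66.96728515625, 65.2483139038086), 6.952957630157471) [0.4676359  0.17511654 0.066     ]
[[0.4846, 0.132], [0.4265, 0.1593], [0.4516, 0.216], [0.5119, 0.1922]] [0.46862436 0.17484173]
[ 0.54853868 -0.07040637  0.034     ] [ 0.54617718 -0.06740453  0.034     ] [ 0.53243357 -0.07039791  0.03624261]
```

View pics/crop2.png

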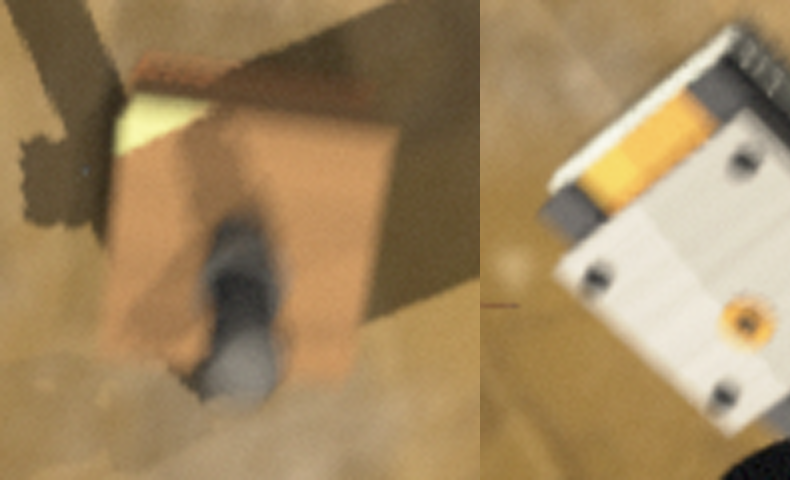

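drive_tool(
  commands=[
    [[-0.49,-0.7,0.38,0,0,0,0],[-0.49,-0.7,0.38,0,0,0,0],[-0.49,-0.7,0.38,0,0,0,0],[-0.49,-0.7,0.38,0,0,0,0],[-0.49,-0.7,0.38,0,0,0,0],[-0.49,-0.7,0.38,0,0,0,0],[0,0,0,0,0,0,0],[0,0,0,0,0,0,0]],
  ],
)

```text
time_s: 2.0
eef_pos: [0.5445, -0.072, 0.2897]
eef_rot: [-0.001, 0.148, 0.989, 0.0]
wrist_force: [0.6, 0.5, -0.4]
opening: 1.0
```

```bash
cat > tr.py <<'E'
from h import *
def circ(f,region,col="bush",z=.034):
    w=V(f); hsv=cv2.cvtColor(w.px,cv2.COLOR_RGB2HSV)
    m=cv2.inRange(hsv,(10,110,110),(30,255,255)); M=np.zeros_like(m); x0,x1,y0,y1=region; M[y0:y1,x0:x1]=m[y0:y1,x0:x1]
    return w,M
E
python3 - <<'E'
from tr import *
print("pinch",ctrl.pinch_z)
o=shot("wrist","pics/w2.png"); print(o["time_s"],o["eef_pos"],o["q"].round(2),o["eef_rot"])
w,M=circ("pics/w2.png",(250,400,190,310))
cs,_=cv2.findContours(M,0,1)
for k in cs:
    if cv2.contourArea(k)>60:
        e=cv2.fitEllipse(k); print(cv2.contourArea(k),e,w.plane(*e[0],.034))
E
```

```text
pinch 0.1547
2.0 [ 0.54448767 -0.07198772  0.28965985] [-0.35  0.26  1.77  0.    1.12 -1.62] [-1.14188175e-03  1.47963939e-01  9.88992029e-01  3.67887119e-04]
4204.0 ((320.716064453125, 280.4939880371094), (69.07733154296875, 153.46340942382812), 93.25191497802734) [ 0.56932939 -0.0772414   0.034     ]
357.5 ((325.2583312988281, 249.57606506347656), (20.665485382080078, 22.15312957763672), 85.4349365234375) [ 0.54671963 -0.06695956  0.034     ]
237.5 ((268.2356872558594, 195.0268096923828), (14.435175895690918, 32.74915313720703), 84.51032257080078) [ 0.4971056  -0.09280116  0.034     ]
```

View pics/w2.png

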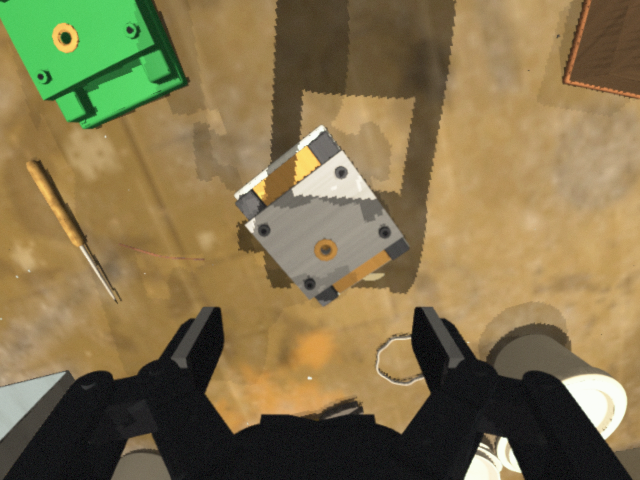

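The wrist view shows the bush ring at (325,250), near the picture centre, with the screws around it and the green look-alike at upper left. I'll go back over the punch and look from nearer.

drive_tool(
  commands=[
    [[0.48,0.71,-0.2,0,0,0,0],[0.48,0.71,-0.2,0,0,0,0],[0.48,0.71,-0.2,0,0,0,0],[0.48,0.71,-0.2,0,0,0,0],[0.48,0.71,-0.2,0,0,0,0],[0.48,0.71,-0.2,0,0,0,0],[0,0,0,0,0,0,0],[0,0,0,0,0,0,0]],
  ],
)

```text
time_s: 2.85
eef_pos: [0.4678, 0.1763, 0.3517]
eef_rot: [0.001, 0.145, 0.99, 0.0]
wrist_force: [0.1, -0.2, 0.3]
opening: 1.003
```

```bash
python3 - <<'E'
from tr import *
o=shot("wrist","pics/w3.png"); print(o["time_s"],o["eef_pos"],o["eef_rot"])
w1=V("pics/w1.png"); print("cap in w1",w1.plane(319.2,252.5,.147))
w=V("pics/w3.png"); im=cv2.cvtColor(w.px,cv2.COLOR_RGB2BGR)
for z in (.147,.114,.097,.066): print(z,w.proj([.468,.1745,z]))
u,v=map(int,w.proj([.468,.1745,.12])); u0,v0=u-75,v-75; print(u0,v0)
cv2.imwrite("pics/crop3.png",cv2.resize(im[v0:v0+150,u0:u0+150],(600,600),interpolation=cv2.INTER_CUBIC))
E
```

```text
2.85 [0.46781428 0.17627465 0.35170916] [1.00132155e-03 1.44526952e-01 9.89500342e-01 1.74985969e-04]
cap in w1 [0.47030668 0.17024677 0.147     ]
0.147 (np.float64(314.93223770515885), np.float64(279.41706013321686))
0.114 (np.float64(315.1930875688373), np.float64(257.6704073455681))
0.097 (np.float64(315.30150072491006), np.float64(248.6521820770375))
0.066 (np.float64(315.4663687858606), np.float64(234.96014384825347))
240 186
```

View pics/crop3.png

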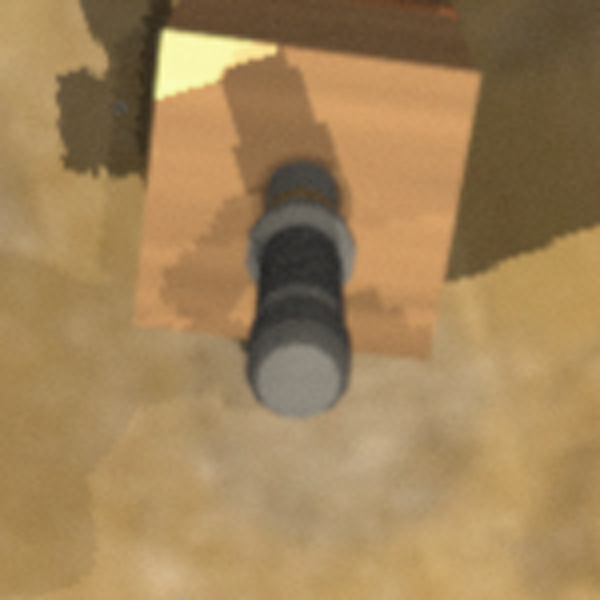

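The cap disc is centred at (314.5,279) and the collar at (315.5,246), which matches an upright punch at (0.468, 0.1745). I'll descend with the jaws open.

drive_tool(
  commands=[
    [[-0.01,-0.03,0.4,0,0,0,0],[0,0,0.4,0,0,0,0],[0,0,0.4,0,0,0,0],[0,0,0.3,0,0,0,0],[0,0,0,0,0,0,0],[0,0,0,0,0,0,0],[0,0,0,0,0,0,0]],
  ],
)

```text
time_s: 3.6
eef_pos: [0.4695, 0.1723, 0.2766]
eef_rot: [0.001, 0.147, 0.989, 0.0]
wrist_force: [0.6, 0.4, -0.5]
opening: 1.003
```

```bash
python3 - <<'E'
from h import *
o=ctrl.get_obs(); print(o["eef_pos"],Rq(o["eef_rot"]).round(4).tolist(),o["wrist_force"],o["torque"],o["dq"].round(4))
E
```

```text
[0.46950333 0.17232946 0.27663359] [[-0.9566, 0.2913, 0.0015], [0.2913, 0.9566, 0.0001], [-0.0014, 0.0005, -1.0]] [ 0.63442812  0.41972744 -0.52316127] [ 0.00142076 -0.02008145 -0.0147702 ] [ 0.0048 -0.0058 -0.0036  0.0019 -0.0031  0.    ]
```

```bash
cat >> h.py <<'E'
def avg(n=10):
    L=[];F=[];T=[];Q=[]
    for _ in range(n):
        ctrl.camera("wrist"); o=ctrl.get_obs(); L.append(o["eef_pos"]);F.append(o["wrist_force"]);T.append(o["torque"]);Q.append(Ro.from_matrix(Rq(o["eef_rot"])).as_rotvec())
    print("t",o["time_s"],"pos",np.mean(L,0).round(5),"sd",np.std(L,0).round(5),"F",np.mean(F,0).round(2),"T",np.mean(T,0).round(3),"op",o["opening"])
    print(Ro.from_rotvec(np.mean(Q,0)).as_matrix().round(4).tolist())
    return np.mean(L,0)
E
python3 -c "
from h import *
avg(12)"
```

```text
t 4.2 pos [0.46908 0.17272 0.27616] sd [0.00021 0.0001  0.00037] F [ 0.12  0.01 -0.09] T [-0.009  0.008  0.003] op 0.9992942430856768
[[-0.4669, 0.2177, 0.8571], [0.218, 0.9676, -0.1271], [-0.857, 0.1275, -0.4993]]
```

```bash
python3 - <<'E'
from h import *
o=shot("wrist","pics/w4.png"); print(o["eef_pos"],Rq(o["eef_rot"]).round(4).tolist())
w=V("pics/w4.png"); print(w.proj([.469,.1727,.147]),w.proj([.469,.1727,.097]))
print(w.proj([.469-.02*.957,.1727+.02*.29,.066]))
P=w.pts(); r=np.hypot(P[...,0]-.468,P[...,1]-.174)
m=((P[...,2]>.143)&(P[...,2]<.152)&(r<.02)).astype(np.uint8)
cs,_=cv2.findContours(m,0,1); k=max(cs,key=cv2.contourArea); (c,rad)=cv2.minEnclosingCircle(k); e=cv2.fitEllipse(k); print(c,rad,e,w.plane(*e[0],.147))
im=cv2.cvtColor(w.px,cv2.COLOR_RGB2BGR); cv2.imwrite("pics/crop4.png",im[200:480,180:460])
cv2.imwrite("pics/crop4.png",cv2.resize(im[200:400,220:420],(600,600)))
E
```

```text
[0.46886758 0.17276824 0.27567768] [[-0.9569, 0.2904, -0.0], [0.2904, 0.9569, -0.0], [0.0, -0.0, -1.0]]
(np.float64(318.50918609399685), np.float64(370.19030602769595)) (np.float64(318.11092175728805), np.float64(301.8333285756045))
(np.float64(317.93133560231746), np.float64(243.67954153219438))
(321.4378967285156, 361.6614990234375) 20.893386840820312 ((321.56304931640625, 362.6346435546875), (37.90895462036133, 40.739013671875), 90.94552612304688) [0.46606153 0.17474657 0.147     ]
```

View pics/crop4.png

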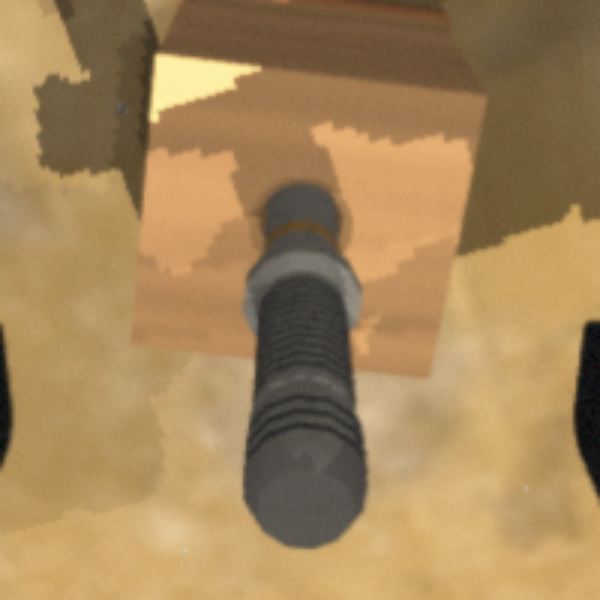

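The cap sits about 3.5 px (roughly 1.2 mm) right of the midline between the fingers. I'll correct that, go down to grip height and close.

drive_tool(
  commands=[
    [[0.03,0.025,0.05,0,0,0,0],[0,0,0.04,0,0,0,0],[0,0,0,0,0,0,0],[0,0,0,0,0,0,0],[0,0,0,0,0,0,100],[0,0,0,0,0,0,180],[0,0,0,0,0,0,180],[0,0,0,0,0,0,180]],
  ],
)

```text
time_s: 5.05
eef_pos: [0.4679, 0.1744, 0.2712]
eef_rot: [0.0, 0.147, 0.989, 0.0]
wrist_force: [-0.1, 0.1, -0.1]
opening: 0.332
```

drive_tool(
  commands=[
    [[0,0,0,0,0,0,200],[0,0,0,0,0,0,255],[0,0,0,0,0,0,255],[0,0,0,0,0,0,255],[0,0,0,0,0,0,255],[0,0,0,0,0,0,255]],
  ],
)

```text
time_s: 5.65
eef_pos: [0.4679, 0.1744, 0.2713]
eef_rot: [0.0, 0.147, 0.989, 0.0]
wrist_force: [-0.6, 1.4, 1.3]
opening: 0.153
```

```bash
python3 -c "
from h import *
avg(6)"
```

```text
t 5.95 pos [0.46789 0.17441 0.2713 ] sd [1.e-05 1.e-05 0.e+00] F [-0.06  0.73  1.89] T [ 0.201  0.03  -0.018] op 0.1511599127671463
[[-0.9569, 0.2906, 0.0002], [0.2906, 0.9569, 0.0001], [-0.0002, 0.0002, -1.0]]
```

drive_tool(
  commands=[
    [[0,0,-0.1,0,0,0,255],[0,0,-0.2,0,0,0,255],[0,0,-0.3,0,0,0,255],[0,0,-0.4,0,0,0,255],[0,0,-0.4,0,0,0,255],[0,0,-0.4,0,0,0,255],[0,0,-0.2,0,0,0,255],[0,0,0,0,0,0,255],[0,0,0,0,0,0,255],[0,0,0,0,0,0,255]],
  ],
)

```text
time_s: 6.95
eef_pos: [0.4674, 0.1743, 0.3699]
eef_rot: [-0.001, 0.147, 0.989, -0.0]
wrist_force: [0.4, -0.0, -2.3]
opening: 0.154
```

```bash
python3 - <<'E'
from h import *
p=avg(5)
R=Rq(ctrl.get_obs()["eef_rot"])
# above bush, tip .025 above mouth
t=np.array([.5467-.468+.46789,-.0670-.1745+.17441,.2713+.034-.008+.025])
print("target",t,"tool units",(R.T@(t-p)/.05).round(3))
E
```

```text
t 7.2 pos [0.46757 0.17431 0.37023] sd [1.1e-04 2.0e-05 2.4e-04] F [ 0.07  0.1  -2.09] T [-0.019  0.024 -0.004] op 0.1545204212817919
[[-0.9568, 0.2906, -0.0018], [0.2906, 0.9569, -0.0002], [0.0017, -0.0008, -1.0]]
target [ 0.54659 -0.06709  0.3223 ] tool units [-2.916 -4.16   0.958]
```

drive_tool(
  commands=[
    [[-0.2,-0.3,0,0,0,0,255],[-0.4,-0.58,0,0,0,0,255],[-0.52,-0.74,0,0,0,0,255],[-0.52,-0.74,0,0,0,0,255],[-0.52,-0.74,0.2,0,0,0,255],[-0.46,-0.66,0.36,0,0,0,255],[-0.3,-0.4,0.4,0,0,0,255],[0,0,0,0,0,0,255],[0,0,0,0,0,0,255],[0,0,0,0,0,0,255]],
  ],
)

```text
time_s: 8.2
eef_pos: [0.5471, -0.0663, 0.3237]
eef_rot: [0.0, 0.147, 0.989, 0.0]
wrist_force: [0.1, 0.7, -1.9]
opening: 0.153
```

```bash
python3 - <<'E'
from h import *
p=avg(4)
o=shot("wrist","pics/w5.png"); shot("side","pics/s5.png"); R=Rq(o["eef_rot"]); print(o["eef_pos"])
t=np.array([.54659,-.06709,.3223]); print("tool units",(R.T@(t-p)/.05).round(3))
w=V("pics/w5.png"); s=V("pics/s5.png")
print("bush px pred",w.proj([.5467,-.067,.034]),"tip pred",w.proj(np.array(o["eef_pos"])-[0,0,.2633]))
a=cv2.cvtColor(w.px,cv2.COLOR_RGB2BGR)[200:400,220:420]; b=cv2.cvtColor(s.px,cv2.COLOR_RGB2BGR)[225:325,322:422]
cv2.imwrite("pics/crop5.png",np.hstack([cv2.resize(a,(400,400),interpolation=2),cv2.resize(b,(400,400),interpolation=2)]))
print("side pred bush",s.proj([.5467,-.067,.034]),"tip",s.proj(np.array(o["eef_pos"])-[0,0,.2633]))
E
```

```text
t 8.4 pos [ 0.54718 -0.0661   0.32405] sd [1.e-05 4.e-05 5.e-05] F [-0.07  0.19 -2.01] T [0.022 0.041 0.016] op 0.15304784437941135
[[-0.9573, 0.2892, 0.0013], [0.2892, 0.9573, -0.0003], [-0.0013, 0.0001, -1.0]]
[ 0.5471726  -0.06615717  0.32403879]
tool units [ 0.006 -0.022  0.035]
bush px pred (np.float64(316.5793538562216), np.float64(232.43516431479023)) tip pred (np.float64(317.80524252462703), np.float64(243.85945632494662))
side pred bush (np.float64(372.4945486622509), np.float64(286.42596333628177)) tip (np.float64(373.39957336563725), np.float64(274.85583107238944))
```

View pics/crop5.png

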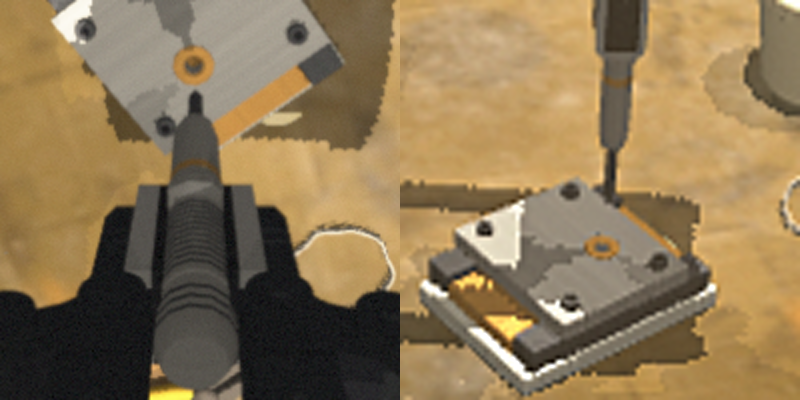

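The wrist crop (left) shows the tip at (318,247.5), about 3 px low, and the bush at (317,233) as predicted. The side crop agrees: the tip is about 2 mm off along tool −x. I'll check the axis tilt using the cap.

```bash
python3 - <<'E'
from h import *
w=V("pics/w5.png"); s=V("pics/s5.png"); p=np.array([.54717,-.06613,.32404])
for n,d in [("cap",.1243),("collar",.1768),("nose",.2293),("tip",.2633)]: print(n,w.proj(p-[0,0,d]),s.proj(p-[0,0,d]))
print("tip wrist/plane",w.plane(318,247.5,p[2]-.2633)-p," side",s.plane(374.75,275.6,p[2]-.2633)-p)
print("cap", w.plane(319,372.5,p[2]-.1243)-p)
E
```

```text
cap (np.float64(318.6997569366313), np.float64(377.9384232251314)) (np.float64(377.92727324681954), np.float64(210.9199496442371))
collar (np.float64(318.2201495557586), np.float64(303.00996970139954)) (np.float64(376.14973296920175), np.float64(236.1810981094015))
nose (np.float64(317.9552075689575), np.float64(261.81858899581124)) (np.float64(374.4520676720693), np.float64(260.0682529186031))
tip (np.float64(317.8393370176983), np.float64(243.84684469225306)) (np.float64(373.39356540922245), np.float64(274.84684543991784))
tip wrist/plane [ 0.00280056 -0.00072229 -0.2633    ]  side [ 0.00170521 -0.00278765 -0.2633    ]
cap [-0.00227464  0.00079557 -0.1243    ]
```

drive_tool(
  commands=[
    [[-0.05,-0.01,0,0,0.1,0,255],[-0.04,-0.01,0,0,0.1,0,255],[0,0,0,0,0,0,255],[0,0,0,0,0,0,255]],
  ],
)

```text
time_s: 8.9
eef_pos: [0.5512, -0.0695, 0.3231]
eef_rot: [-0.014, 0.147, 0.989, 0.002]
wrist_force: [0.7, 1.1, -1.5]
opening: 0.154
```

```bash
python3 - <<'E'
from h import *
p=avg(4)
o=shot("wrist","pics/w6.png"); shot("side","pics/s6.png"); R=Rq(o["eef_rot"]); print(o["eef_pos"])
w=V("pics/w6.png"); s=V("pics/s6.png")
cv2.imwrite("pics/crop6.png",np.hstack([cv2.resize(cv2.cvtColor(w.px,cv2.COLOR_RGB2BGR)[205:265,290:350],(480,480),interpolation=2),cv2.resize(cv2.cvtColor(s.px,cv2.COLOR_RGB2BGR)[185:305,345:405],(240,480),interpolation=2)]))
tip=p+R@[0,0,.2633]; print("tip if straight",tip,w.proj(tip))
B=np.array([.5467,-.067,.034+.025])
print("bush",w.proj([.5467,-.067,.034]),"straight above bush at tip z",w.proj([.5467,-.067,tip[2]]),s.proj([.5467,-.067,tip[2]]),"cap above bush",w.proj([.5467,-.067,tip[2]+.139]),s.proj([.5467,-.067,tip[2]+.139]))
# cap disc in wrist via depth
P=w.pts(); r=np.hypot(P[...,0]-.5467,P[...,1]+.067); zc=tip[2]+.139
m=((abs(P[...,2]-zc)<.0035)&(r<.02)).astype(np.uint8); cs,_=cv2.findContours(m,0,1); k=max(cs,key=cv2.contourArea); print(cv2.fitEllipse(k))
E
```

```text
t 9.1 pos [ 0.55109 -0.06939  0.32305] sd [3.e-05 2.e-05 3.e-05] F [-0.14 -0.05 -1.99] T [-0.043 -0.004  0.016] op 0.15669581060697055
[[-0.9565, 0.2906, -0.0269], [0.2905, 0.9568, 0.0082], [0.0281, 0.0, -0.9996]]
[ 0.55106253 -0.06936196  0.3231034 ]
tip if straight [ 0.54403156 -0.06724385  0.05984956] (np.float64(317.7637356393394), np.float64(244.3870779135177))
bush (np.float64(318.9361380101641), np.float64(237.303598007289)) straight above bush at tip z (np.float64(319.1222084693004), np.float64(247.55443827523828)) (np.float64(373.27735752396825), np.float64(275.5433260242662)) cap above bush (np.float64(321.42597941136023), np.float64(375.2665195668279)) (np.float64(377.8048416150826), np.float64(211.65133304063053))
((317.6362609863281, 374.401123046875), (38.91658401489258, 41.661720275878906), 90.79539489746094)
```

View pics/crop6.png

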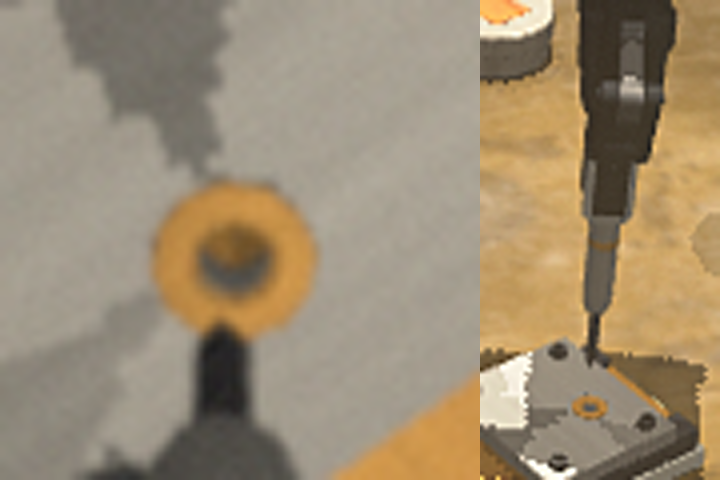

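In the wrist crop the bush centre is at (319.3,237.5) and the tip at (317.8,246), about 1 mm off on each axis. The side crop shows the tip over the bush to within 0.7 mm. I'll make a small correction and descend.

drive_tool(
  commands=[
    [[-0.018,0.02,0,0,0,0,255],[-0.004,0,0.15,0,0,0,255],[-0.004,0,0.15,0,0,0,255],[-0.003,0,0.1,0,0,0,255],[0,0,0,0,0,0,255],[0,0,0,0,0,0,255],[-0.001,0,0.05,0,0,0,255],[-0.001,0,0.05,0,0,0,255],[0,0,0,0,0,0,255]],
  ],
)

```text
time_s: 10.1
eef_pos: [0.5521, -0.0686, 0.2978]
eef_rot: [-0.014, 0.147, 0.989, 0.002]
wrist_force: [-0.5, 0.6, -2.3]
opening: 0.155
```

```bash
python3 - <<'E'
from h import *
p=avg(3); R=Rq(ctrl.get_obs()["eef_rot"]); print("tip",p+R@[0,0,.2633])
E
```

```text
t 10.25 pos [ 0.55219 -0.06862  0.29809] sd [4.e-05 2.e-05 1.e-04] F [-0.64  0.02 -1.72] T [-0.012 -0.035  0.   ] op 0.15581240926206147
[[-0.9565, 0.2905, -0.0268], [0.2904, 0.9569, 0.0081], [0.028, -0.0, -0.9996]]
tip [ 0.54518537 -0.06649873  0.03488833]
```

drive_tool(
  commands=[
    [[-0.001,0,0.03,0,0,0,255],[-0.001,0,0.03,0,0,0,255],[0,0,0,0,0,0,255],[0,0,0,0,0,0,255]],
  ],
)

```text
time_s: 10.65
eef_pos: [0.5522, -0.0687, 0.2951]
eef_rot: [-0.014, 0.147, 0.989, 0.002]
wrist_force: [0.5, 0.8, -2.5]
opening: 0.157
```

drive_tool(
  commands=[
    [[-0.001,0,0.03,0,0,0,255],[-0.001,0,0.03,0,0,0,255],[0,0,0,0,0,0,255],[0,0,0,0,0,0,255]],
  ],
)

```text
time_s: 11.05
eef_pos: [0.5522, -0.0687, 0.292]
eef_rot: [-0.014, 0.147, 0.989, 0.002]
wrist_force: [0.6, 0.5, -0.4]
opening: 0.154
```

```bash
python3 - <<'E'
from h import *
p=avg(5); R=Rq(ctrl.get_obs()["eef_rot"]); print("tip",p+R@[0,0,.2633])
E
```

```text
t 11.3 pos [ 0.55227 -0.06865  0.29216] sd [1.e-05 1.e-05 3.e-05] F [-0.09  0.1  -2.25] T [ 0.003 -0.036 -0.003] op 0.1565042230736178
[[-0.9565, 0.2905, -0.0267], [0.2904, 0.9569, 0.0081], [0.0279, -0.0, -0.9996]]
tip [ 0.54526379 -0.066532    0.02896432]
```

drive_tool(
  commands=[
    [[-0.001,0,0.04,0,0,0,255],[-0.001,0,0.04,0,0,0,255],[0,0,0,0,0,0,255],[0,0,0,0,0,0,255]],
  ],
)

```text
time_s: 11.7
eef_pos: [0.5522, -0.0686, 0.288]
eef_rot: [-0.014, 0.147, 0.989, 0.002]
wrist_force: [0.4, -0.8, -1.4]
opening: 0.154
```

drive_tool(
  commands=[
    [[-0.001,0,0.02,0,0,0,255],[-0.001,0,0.02,0,0,0,255],[0,0,0,0,0,0,255],[0,0,0,0,0,0,255]],
  ],
)

```text
time_s: 12.1
eef_pos: [0.5523, -0.0687, 0.2861]
eef_rot: [-0.014, 0.147, 0.989, 0.002]
wrist_force: [0.1, 0.3, -1.3]
opening: 0.155
```

drive_tool(
  commands=[
    [[-0.001,0,0.02,0,0,0,255],[-0.001,0,0.02,0,0,0,255],[0,0,0,0,0,0,255],[0,0,0,0,0,0,255]],
  ],
)

```text
time_s: 12.5
eef_pos: [0.5523, -0.0687, 0.284]
eef_rot: [-0.014, 0.147, 0.989, 0.002]
wrist_force: [-0.2, -0.1, -2.5]
opening: 0.151
```

drive_tool(
  commands=[
    [[-0.001,0,0.02,0,0,0,255],[-0.001,0,0.02,0,0,0,255],[0,0,0,0,0,0,255]],
  ],
)

```text
time_s: 12.8
eef_pos: [0.5525, -0.0687, 0.2823]
eef_rot: [-0.014, 0.147, 0.989, 0.002]
wrist_force: [0.1, 0.8, -0.2]
opening: 0.152
```

drive_tool(
  commands=[
    [[-0.001,0,0.02,0,0,0,255],[-0.001,0,0.02,0,0,0,255],[0,0,0,0,0,0,255]],
  ],
)

```text
time_s: 13.1
eef_pos: [0.5527, -0.0688, 0.2807]
eef_rot: [-0.013, 0.147, 0.989, 0.002]
wrist_force: [-1.1, 0.6, 4.8]
opening: 0.155
```

drive_tool(
  commands=[
    [[-0.001,0,0.02,0,0,0,255],[-0.001,0,0.02,0,0,0,255],[0,0,0,0,0,0,255]],
  ],
)

```text
time_s: 13.4
eef_pos: [0.5528, -0.0688, 0.279]
eef_rot: [-0.013, 0.147, 0.989, 0.002]
wrist_force: [-1.1, 0.1, 8.4]
opening: 0.153
```

```bash
python3 - <<'E'
from h import *
p=avg(4); R=Rq(ctrl.get_obs()["eef_rot"]); print("tip",p+R@[0,0,.2633])
E
```

```text
t 13.6 pos [ 0.55282 -0.06882  0.27905] sd [1.e-05 1.e-05 2.e-05] F [-1.3   0.25  7.21] T [ 0.1    0.355 -0.021] op 0.15480737109336748
[[-0.9565, 0.2905, -0.0254], [0.2904, 0.9569, 0.0076], [0.0266, -0.0001, -0.9996]]
tip [ 0.54612569 -0.0668114   0.01584144]
```

drive_tool(
  commands=[
    [[0,0,0.02,0,0,0,255],[0,0,0.02,0,0,0,255],[0,0,0.02,0,0,0,255],[0,0,0,0,0,0,255]],
  ],
)

```text
time_s: 14.0
eef_pos: [0.5529, -0.0688, 0.2765]
eef_rot: [-0.013, 0.147, 0.989, 0.002]
wrist_force: [-2.5, 0.5, 11.0]
opening: 0.158
```

drive_tool(
  commands=[
    [[0,0,0.01,0,0,0,255],[0,0,0.01,0,0,0,255],[0,0,0,0,0,0,255]],
  ],
)

```text
time_s: 14.3
eef_pos: [0.5529, -0.0689, 0.2757]
eef_rot: [-0.013, 0.147, 0.989, 0.002]
wrist_force: [-1.6, 0.2, 11.7]
opening: 0.156
```

drive_tool(
  commands=[
    [[0,0,0.01,0,0,0,255],[0,0,0.01,0,0,0,255],[0,0,0,0,0,0,255]],
  ],
)

```text
time_s: 14.6
eef_pos: [0.553, -0.0689, 0.2749]
eef_rot: [-0.013, 0.147, 0.989, 0.002]
wrist_force: [-1.7, 1.1, 13.6]
opening: 0.152
```

drive_tool(
  commands=[
    [[0,0,0.01,0,0,0,255],[0,0,0,0,0,0,255]],
  ],
)

```text
time_s: 14.8
eef_pos: [0.553, -0.0689, 0.2745]
eef_rot: [-0.013, 0.147, 0.989, 0.002]
wrist_force: [-1.7, 0.3, 12.6]
opening: 0.157
```

drive_tool(
  commands=[
    [[0,0,0.008,0,0,0,255],[0,0,0,0,0,0,255]],
  ],
)

```text
time_s: 15.0
eef_pos: [0.553, -0.0689, 0.2742]
eef_rot: [-0.012, 0.147, 0.989, 0.002]
wrist_force: [-1.9, 1.1, 13.0]
opening: 0.157
```

drive_tool(
  commands=[
    [[0,0,0.006,0,0,0,255],[0,0,0,0,0,0,255]],
  ],
)

```text
time_s: 15.2
eef_pos: [0.553, -0.0689, 0.274]
eef_rot: [-0.012, 0.147, 0.989, 0.002]
wrist_force: [-2.3, 0.7, 13.5]
opening: 0.155
```

drive_tool(
  commands=[
    [[0,0,0.006,0,0,0,255],[0,0,0,0,0,0,255]],
  ],
)

```text
time_s: 15.4
eef_pos: [0.553, -0.0689, 0.2737]
eef_rot: [-0.012, 0.147, 0.989, 0.002]
wrist_force: [-2.4, 0.6, 14.4]
opening: 0.155
```

drive_tool(
  commands=[
    [[0,0,0.006,0,0,0,255],[0,0,0,0,0,0,255]],
  ],
)

```text
time_s: 15.6
eef_pos: [0.5531, -0.0689, 0.2735]
eef_rot: [-0.012, 0.147, 0.989, 0.002]
wrist_force: [-2.9, 1.3, 13.7]
opening: 0.156
```

drive_tool(
  commands=[
    [[0,0,0.006,0,0,0,255],[0,0,0,0,0,0,255]],
  ],
)

```text
time_s: 15.8
eef_pos: [0.5531, -0.0689, 0.2733]
eef_rot: [-0.012, 0.147, 0.989, 0.002]
wrist_force: [-2.7, 0.6, 14.0]
opening: 0.157
```

drive_tool(
  commands=[
    [[0,0,0.006,0,0,0,255],[0,0,0,0,0,0,255]],
  ],
)

```text
time_s: 16.0
eef_pos: [0.5528, -0.0688, 0.2722]
eef_rot: [-0.013, 0.147, 0.989, 0.002]
wrist_force: [-1.4, 0.5, 7.1]
opening: 0.156
```

The spring has tripped: force dropped from 14.0 to 7.1 N. I'll lift straight out.

drive_tool(
  commands=[
    [[0.002,0,-0.08,0,0,0,255],[0.004,0,-0.15,0,0,0,255],[0.006,0,-0.2,0,0,0,255],[0.008,0,-0.3,0,0,0,255],[0.011,0,-0.4,0,0,0,255],[0.011,0,-0.4,0,0,0,255],[0.01,0,-0.35,0,0,0,255],[0.004,0,-0.15,0,0,0,255],[0,0,0,0,0,0,255],[0,0,0,0,0,0,255]],
  ],
)

```text
time_s: 17.0
eef_pos: [0.552, -0.0686, 0.3717]
eef_rot: [-0.014, 0.147, 0.989, 0.002]
wrist_force: [-1.0, 0.0, -2.1]
opening: 0.158
```

```bash
python3 - <<'E'
from h import *
p=avg(5); o=shot("wrist","pics/w7.png"); R=Rq(o["eef_rot"])
w=V("pics/w7.png")
g=lambda d:w.proj(p+R@[0,0,d])
for n,d in [("cap",.1243),("collar",.1768),("nose",.2293),("tip",.2633)]: print(n,g(d))
print("bush",w.proj([.5467,-.067,.034]))
cv2.imwrite("pics/crop7.png",cv2.resize(cv2.cvtColor(w.px,cv2.COLOR_RGB2BGR)[190:400,240:400],(456,600),interpolation=2))
# world coords of tip when over bush contact (z .2981..): tip ~ at bush when TCP (.5522,-.0686)
E
```

```text
t 17.25 pos [ 0.55195 -0.06857  0.37116] sd [6.e-05 3.e-05 1.e-04] F [ 0.18 -0.04 -2.4 ] T [-0.018 -0.04  -0.006] op 0.1587539839031476
[[-0.9564, 0.2906, -0.0286], [0.2905, 0.9568, 0.0088], [0.0299, 0.0001, -0.9996]]
cap (np.float64(318.6053016645952), np.float64(377.9684979781953))
collar (np.float64(318.14876825424096), np.float64(303.22990678043294))
nose (np.float64(317.89653471673404), np.float64(262.125550782935))
tip (np.float64(317.7862112627603), np.float64(244.18762634218186))
bush (np.float64(317.575262988351), np.float64(222.25716295976358))
```

View pics/crop7.png

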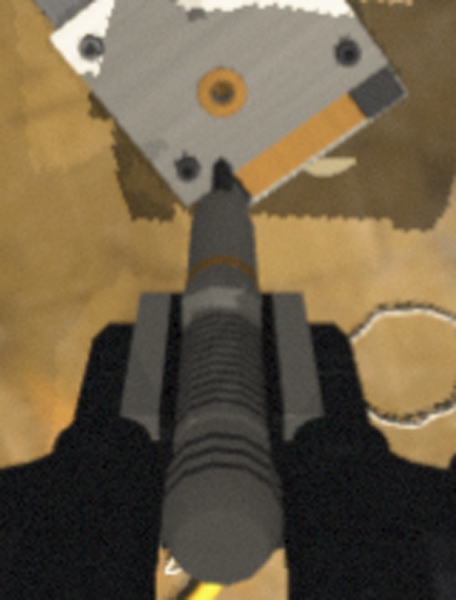

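The wrist crop shows the stem out again (tip at (318,246), nose near row 260), the axis near upright and the bush clear. I'll compute the bore centre from the block corners in w4.

```bash
python3 - <<'E'
from h import *
w=V("pics/w4.png")
c=[w.plane(220+u/3,200+v/3,.066) for u,v in [(158,53),(487,95),(430,377),(132,342)]]
print(np.round(c,4).tolist()); a,b,cc,d=[x[:2] for x in c]
t=np.linalg.solve(np.c_[cc-a,-(d-b)],b-a); C=a+t[0]*(cc-a); print("centre",C,np.mean(c,0),[np.linalg.norm(x-y) for x,y in [(a,b),(b,cc),(cc,d),(d,a)]])
w3=V("pics/w3.png")
c=[w3.plane(240+u/4,186+v/4,.066)[:2] for u,v in [(162,28),(481,72),(432,360),(133,326)]]; print("w3",np.mean(c,0))
p=np.array([.55195,-.06857,.37116]);R=Rq(ctrl.get_obs()["eef_rot"])
for C in ([.468,.1745],):
  t=np.array([p[0]+C[0]-.5467,p[1]+C[1]+.067,p[2]]); print(t,(R.T@(t-p)/.05).round(3))
E
```

```text
[[0.4278, 0.1589, 0.066], [0.4536, 0.2154, 0.066], [0.5105, 0.1898, 0.066], [0.4844, 0.1331, 0.066]]
centre [0.46897127 0.17429836] [0.46906165 0.17431903 0.066     ] [np.float64(0.06213350526679317), np.float64(0.06239905690562722), np.float64(0.06242887817851608), np.float64(0.06217327669719821)]
w3 [0.46928759 0.17414826]
[0.47325 0.17293 0.37116] [2.908 4.164 0.085]
```

drive_tool(
  commands=[
    [[0.2,0.3,0.01,0,0,0,255],[0.4,0.57,0.01,0,0,0,255],[0.52,0.75,0.015,0,0,0,255],[0.52,0.75,0.015,0,0,0,255],[0.52,0.75,0.015,0,0,0,255],[0.45,0.67,0.01,0,0,0,255],[0.276,0.377,0.01,0,0,0,255],[0,0,0,0,0,0,255],[0,0,0,0,0,0,255],[0,0,0,0,0,0,255]],
  ],
)

```text
time_s: 18.3
eef_pos: [0.4747, 0.1723, 0.372]
eef_rot: [-0.014, 0.147, 0.989, 0.002]
wrist_force: [-0.3, -0.9, -1.5]
opening: 0.156
```

```bash
python3 - <<'E'
from h import *
p=avg(8); o=shot("wrist","pics/w8.png"); R=Rq(o["eef_rot"]); w=V("pics/w8.png"); shot("side","pics/s8.png"); s=V("pics/s8.png")
t=np.array([.47435,.17273,p[2]]); print("err units",(R.T@(t-p)/.05).round(3))
zt=p[2]-.2632
for n,z in [("boremouth",.066),("tip",zt),("nose",zt+.034),("collar",zt+.0865),("cap",zt+.139)]: print(n,w.proj([.4691,.1743,z]),s.proj([.4691,.1743,z]))
a=cv2.resize(cv2.cvtColor(w.px,cv2.COLOR_RGB2BGR)[180:400,260:380],(327,600),interpolation=2)
b=cv2.resize(cv2.cvtColor(s.px,cv2.COLOR_RGB2BGR)[130:250,260:350],(450,600),interpolation=2)
cv2.imwrite("pics/crop8.png",np.hstack([a,b]))
E
```

```text
t 18.7 pos [0.47494 0.17199 0.37199] sd [6.0e-05 1.4e-04 1.0e-05] F [-0.4  -0.01 -2.09] T [-0.002 -0.029  0.014] op 0.1502741419013832
[[-0.9561, 0.2917, -0.0268], [0.2916, 0.9565, 0.0081], [0.028, -0.0001, -0.9996]]
err units [0.016 0.011 0.   ]
boremouth (np.float64(318.0179379258284), np.float64(230.1786407552816)) (np.float64(302.78698080314035), np.float64(211.82053546140213))
tip (np.float64(318.17510842623), np.float64(246.00986808329628)) (np.float64(302.5756812601215), np.float64(194.4899734676822))
nose (np.float64(318.3418379170616), np.float64(262.82600807084896)) (np.float64(302.40459457043465), np.float64(180.25121987264657))
collar (np.float64(318.7246026793598), np.float64(301.5181261471275)) (np.float64(302.1349888028912), np.float64(157.4161864914181))
cap (np.float64(319.4235874304605), np.float64(372.4999275474475)) (np.float64(301.8590320991875), np.float64(133.5045191309399))
```

View pics/crop8.png

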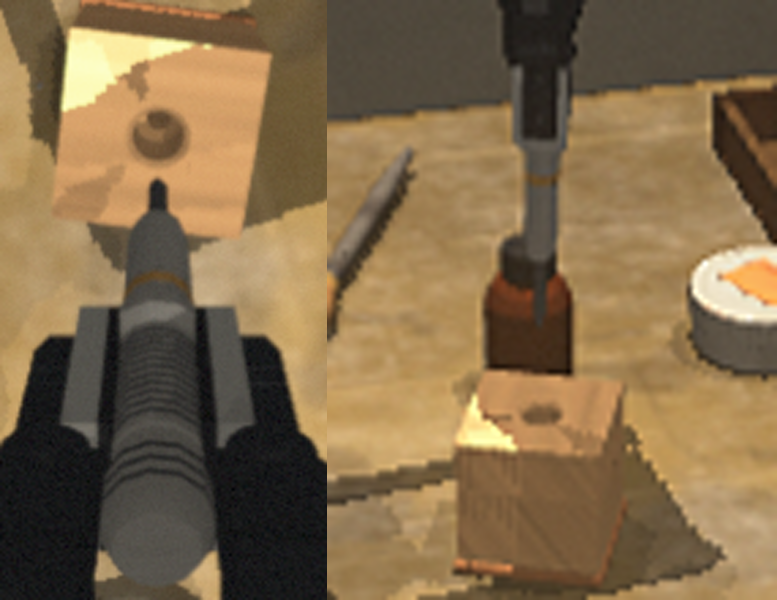

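The wrist crop has the bore at (318.3,229) and the tip at (317.6,246.7). The side crop has the tip at (302.8,194.4). Both show the upper end leaning about 0.9° toward tool −x, so I'll straighten it, shift about 1 mm and go down.

drive_tool(
  commands=[
    [[0.053,0.006,0,0,-0.05,0,255],[0.04,0.005,0,0,-0.05,0,255],[-0.002,0,0.2,0,0,0,255],[-0.003,0,0.2,0,0,0,255],[-0.003,0,0.2,0,0,0,255],[-0.003,0,0.2,0,0,0,255],[-0.002,0,0.2,0,0,0,255],[-0.002,0,0.15,0,0,0,255],[0,0,0,0,0,0,255]],
  ],
)

```text
time_s: 19.7
eef_pos: [0.4699, 0.1744, 0.3131]
eef_rot: [-0.008, 0.147, 0.989, 0.001]
wrist_force: [0.1, -1.6, -2.0]
opening: 0.153
```

```bash
python3 - <<'E'
from h import *
p=avg(5); R=Rq(ctrl.get_obs()["eef_rot"]); print("tip",p+R@[0,0,.2633])
E
```

```text
t 19.95 pos [0.47049 0.17456 0.31477] sd [1.7e-04 3.0e-05 4.7e-04] F [-0.11  0.35 -1.71] T [-0.004 -0.016  0.015] op 0.1514338415323994
[[-0.9568, 0.2905, -0.0131], [0.2905, 0.9569, 0.0041], [0.0138, 0.0001, -0.9999]]
tip [0.46727477 0.17566113 0.05149309]
```

drive_tool(
  commands=[
    [[-0.001,0,0.1,0,0,0,255],[-0.001,0,0.1,0,0,0,255],[-0.001,0,0.1,0,0,0,255],[0,0,0,0,0,0,255],[0,0,0,0,0,0,255]],
  ],
)

```text
time_s: 20.45
eef_pos: [0.4702, 0.1745, 0.2994]
eef_rot: [-0.007, 0.147, 0.989, 0.001]
wrist_force: [0.8, 0.1, -2.2]
opening: 0.157
```

drive_tool(
  commands=[
    [[-0.001,0,0.1,0,0,0,255],[-0.001,0,0.1,0,0,0,255],[0,0,0,0,0,0,255],[0,0,0,0,0,0,255]],
  ],
)

```text
time_s: 20.85
eef_pos: [0.4702, 0.1746, 0.2894]
eef_rot: [-0.007, 0.147, 0.989, 0.001]
wrist_force: [0.5, -0.6, -1.8]
opening: 0.155
```

drive_tool(
  commands=[
    [[-0.001,0,0.1,0,0,0,255],[-0.001,0,0.1,0,0,0,255],[-0.001,0,0.08,0,0,0,255],[0,0,0,0,0,0,255],[0,0,0,0,0,0,255]],
  ],
)

```text
time_s: 21.35
eef_pos: [0.4702, 0.1746, 0.2755]
eef_rot: [-0.007, 0.147, 0.989, 0.001]
wrist_force: [-0.3, -0.4, -1.8]
opening: 0.153
```

drive_tool(
  commands=[
    [[0,0,0.02,0,0,0,255],[0,0,0.02,0,0,0,255],[0,0,0,0,0,0,255],[0,0,0,0,0,0,255]],
  ],
)

```text
time_s: 21.75
eef_pos: [0.4702, 0.1746, 0.2737]
eef_rot: [-0.007, 0.147, 0.989, 0.001]
wrist_force: [0.5, -0.9, -1.8]
opening: 0.154
```

drive_tool(
  commands=[
    [[0,0,0.02,0,0,0,255],[0,0,0.02,0,0,0,255],[0,0,0,0,0,0,255],[0,0,0,0,0,0,255]],
  ],
)

```text
time_s: 22.15
eef_pos: [0.4702, 0.1746, 0.2716]
eef_rot: [-0.007, 0.147, 0.989, 0.001]
wrist_force: [0.1, -0.7, -1.8]
opening: 0.153
```

drive_tool(
  commands=[
    [[0,0,0.01,0,0,0,255],[0,0,0.01,0,0,0,255],[0,0,0,0,0,0,255],[0,0,0,0,0,0,255]],
  ],
)

```text
time_s: 22.55
eef_pos: [0.4703, 0.1746, 0.2712]
eef_rot: [-0.007, 0.147, 0.989, 0.001]
wrist_force: [-1.6, -0.9, 4.8]
opening: 0.158
```

The nose met the ledge at z = 0.2712, the same height as at the grasp. I'll relieve the load and let go.

drive_tool(
  commands=[
    [[0,0,-0.008,0,0,0,255],[0,0,0,0,0,0,255],[0,0,0,0,0,0,210],[0,0,0,0,0,0,190],[0,0,0,0,0,0,150],[0,0,0,0,0,0,80],[0,0,0,0,0,0,0],[0,0,0,0,0,0,0],[0,0,0,0,0,0,0],[0,0,0,0,0,0,0]],
  ],
)

```text
time_s: 23.55
eef_pos: [0.4701, 0.1746, 0.271]
eef_rot: [-0.007, 0.147, 0.989, 0.001]
wrist_force: [0.3, -0.4, 0.5]
opening: 1.001
```

drive_tool(
  commands=[
    [[0.002,0,-0.2,0,0,0,0],[0.003,0,-0.3,0,0,0,0],[0.004,0,-0.4,0,0,0,0],[0.004,0,-0.4,0,0,0,0],[0.004,0,-0.4,0,0,0,0],[0,0,0,0,0,0,0],[0,0,0,0,0,0,0],[0,0,0,0,0,0,0]],
  ],
)

```text
time_s: 24.35
eef_pos: [0.47, 0.1744, 0.3551]
eef_rot: [-0.008, 0.147, 0.989, 0.001]
wrist_force: [-0.8, 0.4, -0.9]
opening: 0.998
```

```bash
python3 - <<'E'
from h import *
p=avg(4); o=shot("wrist","pics/w9.png"); w=V("pics/w9.png"); shot("side","pics/s9.png"); s=V("pics/s9.png"); s0=V("pics/side0.png")
for n,z in [("mouth",.066),("collar",.097),("cap",.147)]: print(n,w.proj([.4691,.1743,z]),s.proj([.4691,.1743,z]))
u,v=map(int,w.proj([.4691,.1743,.11])); u0,v0=u-60,v-75; print("crop0",u0,v0)
a=cv2.resize(cv2.cvtColor(w.px,cv2.COLOR_RGB2BGR)[v0:v0+150,u0:u0+120],(400,500),interpolation=2)
b=cv2.resize(cv2.cvtColor(s.px,cv2.COLOR_RGB2BGR)[165:255,260:330],(389,500),interpolation=2)
cv2.imwrite("pics/crop9.png",np.hstack([a,b]))
E
```

```text
t 24.55 pos [0.4701  0.17444 0.35499] sd [7.e-05 1.e-05 9.e-05] F [-0.25 -0.33 -0.33] T [ 0.012 -0.011  0.   ] op 0.9952233179403314
[[-0.9567, 0.2906, -0.0153], [0.2906, 0.9568, 0.0038], [0.0158, -0.0008, -0.9999]]
mouth (np.float64(317.41188186307943), np.float64(237.55774763034375)) (np.float64(302.78698080314035), np.float64(211.82053546140213))
collar (np.float64(317.42530107488057), np.float64(250.6233801748275)) (np.float64(302.63434495480493), np.float64(199.3292136170213))
cap (np.float64(317.4552445578363), np.float64(279.8653258263615)) (np.float64(302.3832092373305), np.float64(178.45797459350112))
crop0 257 182
```

```bash
python3 - <<'E'
from h import *
for f in ("pics/w4.png","pics/w3.png","pics/w9.png"):
    w=V(f); P=w.pts(); r=np.hypot(P[...,0]-.469,P[...,1]-.1743)
    k=(r<.02)&(P[...,2]>.12); print(f,"cap z 90%",np.percentile(P[...,2][k],90).round(4))
    for lo,hi in ((.144,.152),(.092,.1)):
        q=P[(r<.022)&(P[...,2]>lo)&(P[...,2]<hi)]; print(lo,len(q),q.mean(0).round(4))
a,b=V("pics/side0.png"),V("pics/s9.png"); d=(cv2.absdiff(cv2.GaussianBlur(a.px,(3,3),0),cv2.GaussianBlur(b.px,(3,3),0)).max(2)>60)
for n,(x0,x1,y0,y1) in dict(punch=(290,316,172,216),bottle=(288,312,172,205),tin=(328,368,175,208),jig=(325,402,265,325),scribe=(330,415,365,395),green=(245,325,320,382)).items(): print(n,d[y0:y1,x0:x1].mean().round(3))
def cap(v):
    P=v.pts(); q=P[(np.hypot(P[...,0]-.467,P[...,1]-.172)<.02)&(P[...,2]>.1)]; lo,hi=q[q[:,2]<.115],q[q[:,2]>.13]; return lo.mean(0).round(4),hi.mean(0).round(4),q[:,2].max()
print(cap(a),cap(b))
E
```

```text
pics/w4.png cap z 90% 0.1934
0.144 1190 [0.466  0.1748 0.1475]
0.092 478 [0.4631 0.1757 0.0981]
pics/w3.png cap z 90% 0.2698
0.144 472 [0.4667 0.1747 0.1476]
0.092 217 [0.4639 0.1757 0.0983]
pics/w9.png cap z 90% 0.2734
0.144 466 [0.4665 0.1751 0.1476]
0.092 208 [0.4635 0.1762 0.0983]
punch 0.193
bottle 0.028
tin 0.0
jig 0.0
scribe 0.0
green 0.0
(array([0.4666, 0.1694, 0.1075]), array([0.4669, 0.1703, 0.1403]), np.float64(0.148654134791248)) (array([0.4669, 0.1701, 0.1072]), array([0.4673, 0.171 , 0.1863]), np.float64(0.29229345646596383))
```

```bash
python3 -c "
from bench import ctrl
print(ctrl.hand_in())"
```

```text
the job is handed in; nothing more can be done
None
```

I took the punch out of its block, set it down the guide bush and pressed until it tripped once. Then I put it back in the block, let go and handed the job in. It took about 25 s of the 54 s allowed.

- **Mark:** the point met the bar about 17–18 mm below the bush mouth. At the trip the wrist reading fell from 14.0 to 7.1 N, and I lifted straight away. I did not see or measure the mark; the force drop is the only evidence for it.
- **Punch back home:** the nose met the ledge at the same arm height as when I gripped it (0.271 m). After release, the depth image puts the cap top at 0.1476 m, as before, and within 0.5 mm sideways.
- **Other things:** comparing the side view before and after, nothing changed at the jig, tin, scribe or green look-alike. The bottle area changed by about 3 %, probably the punch's outline and shadow, as it stands right behind it. The solder coil was not checked.
- **Failed or disagreed:**
  - **Final picture:** the viewer refused it because the 12-picture limit was reached, so the last check was by numbers only.
  - **Side-view cap reading:** the last one was spoiled by the gripper being in the picture, so I relied on the wrist view.
  - **Lean in the grip:** the punch leaned 1–2° in the grip. I straightened it over the bush and again over the block.

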